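# Set and lock the depth stop on a carved pocket

## Task

Set the depth gauge to the carved pocket: lower the gauge's rod by its knob until its foot rests on the pocket's floor, gently, without ramming it into the wood. Then swing the clamp lever fully home to lock the rod, let go, and leave the rod touching the floor and the gouges and hammer lying around undisturbed.

Things in the scene. Friction and masses are not known exactly. Their poses are not given: they have to be found in the camera images.
- stand: Grey depth gauge stand bolted to the bench. Origin on the bench top straight under the depth rod; z up. A round column (28 mm across, 201 mm tall) stands 165 mm along its +y; from it a grey head (86 x 125 x 35 mm, top 130 mm above the bench) reaches over the panel and carries the rod and, on its -y part, the clamp lever.
- panel: Light wood panel, 40 mm thick, fixed on the bench under the head. Origin on the bench under the middle of its 70 x 70 mm square pocket; spans x -110 to 110, y -200 to 100 mm. The pocket's flat rigid floor is 12 to 26 mm above the bench, different each time and not reported: it must be felt. Pressing over 20 N marks the wood.
- stop_knob (a point): Middle of the black round knob (30 mm across, 24 mm tall, axis vertical) on top of the steel depth rod (12 mm across). Its top face is 12 mm above this point, the rod's foot 155 mm below it. Grasp it from above or press its top. With the foot on the pocket floor the knob's underside is 25 to 39 mm above the head.
- rod_foot (a point): Centre of the flat lower end of the depth rod, which has a short black rubber foot (15 mm across) that gives about 1 mm at 20 N.
- stop_rod (a joint): Downward travel of the depth rod in m: 0 (foot 75 mm above the bench) to 0.066; starts at 0 to 0.02. It slides vertically, stays where it is left, and unclamped takes about 3 N to push down (5 N friction less 2 N own weight, plus 20 N per m/s); locked, 15 N or more.
- clamp_lever (a joint): Angle of the clamp lever about its vertical pivot in rad: 0 fully open, 1.05 fully home at its end stop (locked); grows clockwise seen from above; starts at 0 to 0.15 and stays where it is left. From about 0.16 on its cam bites on the rod's side, so the push at the pin rises from about 4 N to about 15 N.
- lever_pin (a point): Point on the axis of the black upright round grip pin at the lever's free end, 15 mm below the pin's top; the pin is 16 mm across, 50 mm tall (135 to 185 mm above the bench). It can be pinched from above or pushed sideways, and moves on an 80 mm circle about the pivot.
- lever_pivot (a point): Top of the lever's pivot boss (26 mm across, 150 mm above the bench), on the vertical pivot axis, 42 mm along the stand's -y from the rod. The lever points from here along the stand's -y turned 30 deg towards +x when open (0), and turned 30 deg towards -x when home (1.05).
- gouge_wide: Bystander: wide carving gouge, about 210 mm long, lying loose on the bench. Origin on the bench under the front end of its wooden handle. Leave it alone.
- gouge_narrow: Bystander: narrow carving gouge, about 210 mm long and 24 mm thick, lying loose on the panel's -y end, along the panel's x. Origin under the front end of its handle. Leave it alone.
- hammer: Bystander: hammer lying loose on the bench, about 260 mm long. Leave it alone.

How it is judged:
By the outcome, as a careful person would: the job done as asked, in the order asked, and still so for the second after the job is handed in, with the robot touching nothing.
It also fails if it takes over 54 s, if anything falls off the work surface, if the arm or the gripper's body presses on something with over 40 N, if the wrist force passes 120 N, or if a joint passes its speed limit or range.

## Robot

A 6-joint arm with a two-finger parallel gripper is mounted at the origin on the work surface. World frame = base frame: x ahead of the robot, y to its left, z up, the work surface at z = 0. Lengths are in m, angles in degrees, forces in N, time in s.
With the tool pointing down it reaches from about 0.375 to 0.9 m from the base axis. Payload 3.1 kg.
Tool frame: the origin (TCP) lies on the centre line of the jaws, within the pads' length; the fingertips stand 17 mm ahead of it and the grasp point (between the pads) lies 2 mm behind it; z points along the fingers, y is the line along which they close (so a half turn about z gives the same grasp; the last joint's range is limited). The gripper opens to 87 mm and grips with 3 to 60 N. Pads are 19 mm wide; open, the fingers measure 117 mm over their backs; the gripper's body (75 mm by 190 mm) begins 51 mm behind the grasp point.
Start: joints at [-78.925, 30.224, 82.088, -0, 67.689, -10.227], TCP at [0.227, -0.582, 0.24] pointing down, gripper open.
Joint ranges: [-176.69, 176.69], [-43.24, 126.21], [12.49, 139.97], [-82, 262], [0, 151.66], [-163.58, 163.58]. Speed limits (degrees/s): [159.86, 159.86, 180, 180, 180, 180].

## Interface

Orientations are given as a 3x3 rotation matrix whose columns are the frame's x, y, z axes.
In Python, from rig import bot, imaging, finder gives the robot as it stands. The module is installed in compiled form; this text tells all that it offers.
- The arm moves only by the tool play_rows, never from a script. Its argument "motion" is a list that holds one entry, the list of rows, each a list of 6 numbers: the shift along the tool's x, y, z in parts of the range, where 1.0 means 0.75 m, then the turn, a rotation vector about the tool's x, y, z in parts of the range, where 1.0 means 120 degrees. In form: [[[dx, dy, dz, wx, wy, wz], ...]]. A call has 1 to 8 rows; each row is the pose to reach, as a shift and turn from the pose commanded when the call began, along the tool's axes at that moment; what a row does not reach only later rows make up. A row lasts 1/12 s, in which the tool goes at most 41.7 mm and 7.16 degrees, less where a joint would pass 70% of its speed; a pose out of reach is approached as far as the arm can. Shift and turn numbers lie between -1 and 1, and a call with a number outside is refused. A call with a gripper value outside its range is refused whole. "fingers" is the finger opening in m, from 0 to 0.087, set as the call begins (left out, the last holds). The fingers move at their own pace and stop on an object; the grip force is fixed at half the most. Time passes only in rows, so rows that repeat a pose let the fingers close. It gives the time, the measured TCP pose, the force, the opening and the grip force at its end, in the units of the state.
- bot.read_state(): the state, without advancing time (a new reading comes with each control period).
- imaging.capture(name): name is "side" or "top" or "wrist"; returns a dict with "frame" (400x640x3 uint8, red, green, blue), "camera_matrix" (3x3 intrinsics, pixels), "k1" (the pictures are not rectified: a ray, as slopes to the right and down, at radius r is drawn at 1 + k1 r^2 times it, then the intrinsics apply), "R" (3x3) and "t" (3): a world point X has camera coordinates R X + t. Camera axes: x right, y down, z forward; pixel columns grow to the right and rows downward; lengths in m; the calibration is good to about 2 mm. A picture is of the moment at which its call begins. There is no depth.
- bot.hand_in(): hands the job in; it is judged then, once.
Trained networks look in the newest picture that a camera, given by its name, has taken for a name from the list of things; names that differ only in an ending like _2 or _b are one class to them, and where a whole thing is asked for, a point or a joint stands for the part that bears it (a point fixed in the world has none). Each returns a list of dicts, best first, with "confidence" (0 to 1); they miss things now and then, are a little off and sometimes report something else, mostly with a low value. They report only what shows in the picture. A call takes as long as a camera call.
- finder.recognise(camera, name): "at" ([x, y, z] in m, in world coordinates, good to about 4 mm: the middle of the surface that is visible of it).
- finder.outline_of(camera, name): "pixels" (400x640 bool, what is visible of it).
The state is a dict: "time_s": time; "joint_positions": joint angles; "qvel": joint speeds; "tau": joint torques, N m; "position": TCP position; "tcp_rot": TCP orientation; "force": force on the tool from outside, world axes, zero at the start; "moment": the same for the moment, N m; "opening": opening from 0.0 (shut) to 1.0 (fully open); "grasp_force": force on a finger pad.
Only numpy, scipy, OpenCV 4.12 (cv2) and the standard library are available. Lean on these libraries where they do the work, as an engineer would, in place of code of your own. Each camera call takes 0.05 s, during which the arm holds its last target. There are 200 camera calls.

## Working session

There is one attempt and no reset: what is moved stays moved. The work goes in short steps, Python scripts to look and compute and a tool call to move; the robot and the scene stay as the last step left them, time stands still between calls to the robot, and variables do not carry over. Pictures are saved under pics/ and viewed, at most 10 in all, crops included, and the job is handed in when it is done.

Besides the shell and the picture viewer there is one more tool, called after ">>>" by a JSON object that holds its "op" and its "data". play_rows: Moves the arm, as the interface text tells. Its arguments: {"type":"object","properties":{"motion":{"type":"array"},"fingers":{"type":"number"}},"required":["motion"]}

```bash
mkdir -p pics
python3 - <<'E'
from rig import bot, imaging, finder
import cv2, numpy as np
s=bot.read_state(); print(s)
for c in ["side","top"]:
    d=imaging.capture(c); cv2.imwrite(f"pics/{c}0.png",d["frame"][:,:,::-1])
    print(c,d["camera_matrix"].tolist(),d["k1"],d["R"].tolist(),d["t"].tolist())
    for n in ["stop_knob","lever_pin","lever_pivot","stand","panel","gouge_narrow","gouge_wide","hammer"]:
        print(n,[(np.round(r["at"],4).tolist(),round(r["confidence"],2)) for r in finder.recognise(c,n)[:2]])
E
```

```text
{'time_s': 0.0, 'joint_positions': array([-7.89246424e+01,  3.02776892e+01,  8.21580178e+01,  3.67731540e-04,
        6.76877762e+01, -1.02284393e+01]), 'qvel': array([ 0.10789003,  0.04146515, -0.06354092, -0.01381188,  0.01991937,
        0.11065549]), 'tau': array([ 3.34734877e-04, -4.40042746e+01, -1.76589131e+01,  6.33282680e-02,
        5.82038693e-02, -1.65160654e-04]), 'position': array([ 0.22695065, -0.58158314,  0.23857622]), 'tcp_rot': array([[ 9.31668120e-01,  3.63310262e-01, -4.08184265e-04],
       [ 3.63310284e-01, -9.31665798e-01,  2.11618836e-03],
       [ 3.88541628e-04, -2.11988277e-03, -9.99997678e-01]]), 'force': array([-0.09093058, -0.18815303, -0.55986015]), 'moment': array([0.06782504, 0.00048499, 0.00443035]), 'grasp_force': 0.0, 'opening': 1.0004521966546553}
side [[444.4007814917199, 0.0, 323.25443399699395], [0.0, 444.4007814917199, 206.80533496785014], [0.0, 0.0, 1.0]] -0.017681415503665518 [[-0.9911230148452439, -0.13278663919765, -0.006548121460963379], [-0.08134024948990844, 0.6446121500725058, -0.7601703360377994], [0.10516146279409512, -0.75288968941
[... 443 characters left out ...]
ammer [([0.6002, 0.4842, 0.0248], 0.64)]
top [[381.05731174092847, 0.0, 323.44502524625494], [0.0, 381.05731174092847, 189.5244069480296], [0.0, 0.0, 1.0]] -0.009601162963884899 [[-0.018103862188712082, -0.9998264776689335, -0.004389160054639623], [-0.9958843886850545, 0.018422047518297343, -0.08874070395612543], [0.08880616277740648, 0.002764546502904637, -0.9960450907139624]] [0.04892447109503869, 0.5720620752254751, 1.3865261982119712]
stop_knob [([0.5873, 0.0893, 0.2254], 0.59)]
lever_pin []
lever_pivot [([0.6033, 0.0152, 0.1513], 0.42)]
stand []
panel [([0.561, 0.0393, 0.0425], 0.85)]
gouge_narrow [([0.5481, -0.0667, 0.0655], 0.83)]
gouge_wide []
hammer [([0.6017, 0.475, 0.0262], 0.67)]
```

Run:
```python
import cv2
a=cv2.imread("pics/side0.png")[60:260,180:480]; b=cv2.imread("pics/top0.png")[90:290,200:440]
cv2.imwrite("pics/sc.png",cv2.resize(a,None,fx=2.6,fy=2.6,interpolation=cv2.INTER_CUBIC))
cv2.imwrite("pics/tc.png",cv2.resize(b,None,fx=2.9,fy=2.9,interpolation=cv2.INTER_CUBIC))
```

```text
(no output)
```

View pics/sc.png

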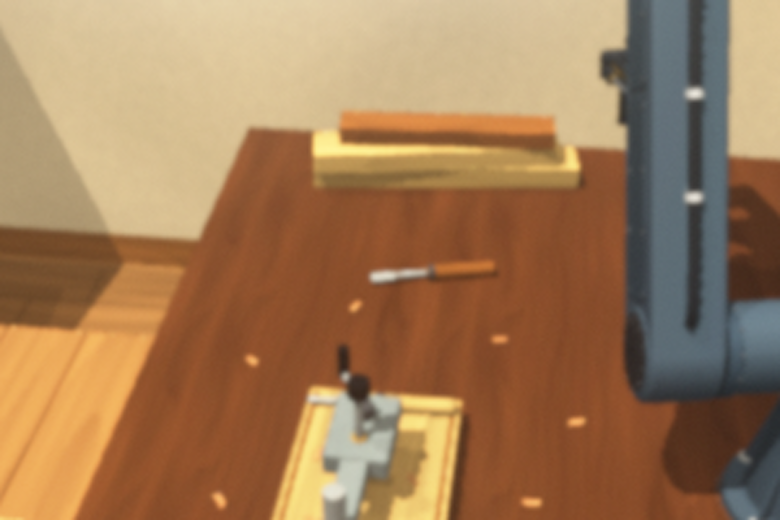

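View pics/tc.png

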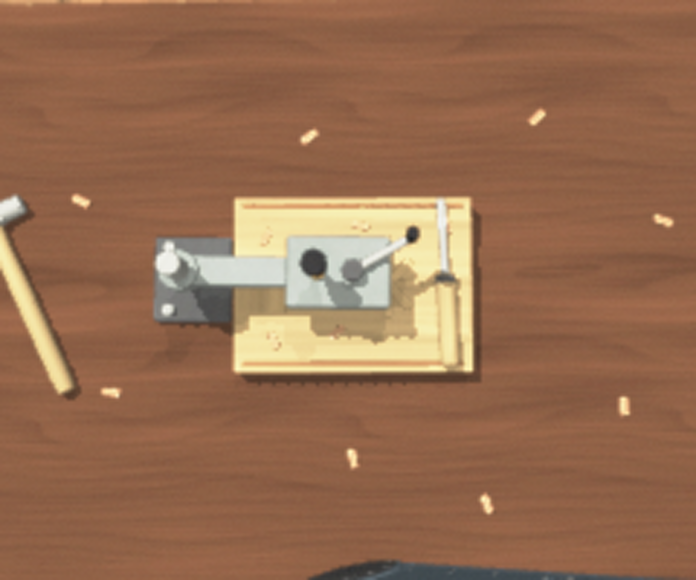

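The side view (blurry) shows knob at crop (358,385) and pin at (344,355). The top view shows knob at (313,261), pivot at (352,270), pin at (413,234), column top at (172,262) and the narrow gouge at x≈447. The lever is open, pointing away from the robot.

```bash
cat > h.py <<'E'
import numpy as np, cv2
from rig import bot, imaging, finder
def ray(d,u,v):
    K=d["camera_matrix"]; p=cv2.undistortPoints(np.array([[[u,v]]],float),K,np.array([d["k1"],0,0,0,0.]))[0,0]
    R=d["R"]; return -R.T@d["t"], R.T@np.array([p[0],p[1],1])
def plane(d,u,v,z):
    o,r=ray(d,u,v); return o+r*(z-o[2])/r[2]
def tri(rs):
    A=0;b=0
    for o,r in rs:
        r=r/np.linalg.norm(r);P=np.eye(3)-np.outer(r,r);A=A+P;b=b+P@o
    return np.linalg.solve(A,b)
E
python3 - <<'E'
from h import *
D={c:imaging.capture(c) for c in ["top","side"]}
t=D["top"]
f=lambda x,y:(200+(x+.5)/2.9-.5,90+(y+.5)/2.9-.5)
g=lambda x,y:(180+(x+.5)/2.6-.5,60+(y+.5)/2.6-.5)
print("pin",plane(t,*f(413,234),.185),"pivot",plane(t,*f(352,270),.15),"col",plane(t,*f(172,260),.201),"knob",plane(t,*f(313,261),.232))
for n in ["stop_knob","lever_pin"]:
    rs=[]
    for c in D:
        o=finder.outline_of(c,n)
        if o:
            m=o[0]["pixels"]; ys,xs=np.nonzero(m); print(n,c,o[0]["confidence"],m.sum(),xs.mean(),ys.mean(),xs.min(),xs.max(),ys.min(),ys.max()); rs.append(ray(D[c],xs.mean(),ys.mean()))
    if len(rs)>1: print(tri(rs))
print("knob tri",tri([ray(t,*f(313,261)),ray(D["side"],*g(358,385))]))
# head corners in top crop, z .13
for p in [(288,237),(389,238),(389,307),(287,307)]: print(plane(t,*f(*p),.13))
for p in [(447,366),(443,203)]: print("gouge",plane(t,*f(*p),.05))
E
```

```text
pin [ 0.62097775 -0.02464523  0.185     ] pivot [0.58483291 0.04578329 0.15      ] col [0.59440919 0.24711477 0.201     ] knob [0.5867285  0.08751158 0.232     ]
stop_knob top 0.62 66 308.030303030303 179.93939393939394 304 312 176 184
stop_knob side 0.42 103 317.40776699029124 213.6893203883495 314 321 205 226
[0.59035841 0.08795915 0.18998298]
knob tri [0.589155   0.08827096 0.21547575]
[0.62781716 0.12131155 0.13      ]
[0.62437286 0.00134783 0.13      ]
[0.5422273  0.00303425 0.13      ]
[0.5444471  0.12352644 0.13      ]
gouge [ 0.47293393 -0.06973175  0.05      ]
gouge [ 0.67856797 -0.06985419  0.05      ]
```

The manual's scale: shifts go in shares of 0.75 m and turns go in shares of 120 degrees. Converting my numbers, 0.22 m is 0.2933, -0.05 m is -0.0667, 21.3 degrees is 0.1775.

>>> {"op": "play_rows", "data": {"motion": [[[0.0367,-0.0313,-0.0133,0,0,0.0225],[0.0733,-0.0627,-0.0267,0,0,0.045],[0.11,-0.094,-0.04,0,0,0.0675],[0.1467,-0.1253,-0.0533,0,0,0.09],[0.1833,-0.1567,-0.0667,0,0,0.1125],[0.22,-0.188,-0.0667,0,0,0.135],[0.2567,-0.2193,-0.0667,0,0,0.1575],[0.2933,-0.2507,-0.0667,0,0,0.1775]]], "fingers": 0.0}}

```text
time_s: 1.87
position: [0.3643, -0.3257, 0.2901]
tcp_rot: [[1.0, -0.003, 0.001], [-0.003, -1.0, -0.001], [0.001, 0.001, -1.0]]
force: [0.6, -0.6, 1.2]
opening: 0.482
grasp_force: 0.0
```

In the tool's units: -0.272 m is -0.3627, -0.238 m is -0.3173.

>>> {"op": "play_rows", "data": {"motion": [[[0.0247,-0.0453,0,0,0,0],[0.0493,-0.0907,0,0,0,0],[0.074,-0.136,0,0,0,0],[0.0987,-0.1813,0,0,0,0],[0.1233,-0.2267,0,0,0,0],[0.148,-0.272,0,0,0,0],[0.1727,-0.3173,0,0,0,0],[0.1973,-0.3627,0,0,0,0]]]}}

```text
time_s: 2.53
position: [0.5124, -0.0533, 0.2898]
tcp_rot: [[1.0, 0.0, 0.001], [0.0, -1.0, -0.0], [0.001, 0.0, -1.0]]
force: [0.5, -0.3, -0.4]
opening: 0.01
grasp_force: 0.0
```

>>> {"op": "play_rows", "data": {"motion": [[[0.024,-0.044,0,0,0,0],[0.048,-0.088,0,0,0,0],[0.072,-0.1333,0,0,0,0],[0.088,-0.1653,0,0,0,0],[0.1,-0.1907,0,0,0,0],[0.1,-0.1907,0,0,0,0],[0.1,-0.1907,0,0,0,0]]]}}

```text
time_s: 3.12
position: [0.5867, 0.0888, 0.2893]
tcp_rot: [[1.0, 0.002, -0.0], [0.002, -1.0, -0.0], [-0.0, 0.0, -1.0]]
force: [0.2, -0.2, -0.6]
opening: 0.008
grasp_force: 0.0
```

Run:
```python
from h import *
s=bot.read_state(); print(s["position"],s["force"],s["opening"],s["joint_positions"])
for c in ["wrist","side"]:
    d=imaging.capture(c); cv2.imwrite(f"pics/{c}1.png",d["frame"][:,:,::-1])
    for n in ["stop_knob","lever_pin"]:
        for r in finder.recognise(c,n)[:1]: print(c,n,r)
        o=finder.outline_of(c,n)
        if o:
            ys,xs=np.nonzero(o[0]["pixels"]); print(xs.mean(),ys.mean(),xs.min(),xs.max(),ys.min(),ys.max(),o[0]["confidence"])
```

```text
[0.58672375 0.08876058 0.28928479] [ 0.16403884 -0.22600168 -0.61018278] 0.00792926332359497 [-2.16491069e+00  2.47702585e+01  8.33652253e+01 -2.90063740e-02
  7.18913296e+01  8.77017936e+01]
wrist stop_knob {'at': [0.5945, 0.0839, 0.2234], 'confidence': 0.89}
wrist lever_pin {'at': [0.6068, 0.0138, 0.1498], 'confidence': 0.93}
395.5435453983941 176.19085855466338 347 451 151 205 0.62
side stop_knob {'at': [0.589, 0.0897, 0.2139], 'confidence': 0.61}
314.96153846153845 204.75641025641025 310 323 194 220 0.44
```

View pics/wrist1.png

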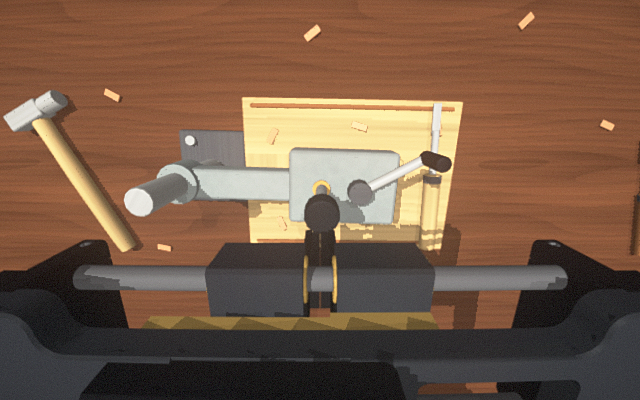

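The wrist view shows the knob at (322,213), pivot boss at (359,191), and the pin leaning right-down with its top around (445,164). The closed fingers at (320,240) are just in front of the knob.

Run:
```python
from h import *
d=imaging.capture("wrist"); t=imaging.capture("top")
print(-d["R"].T@d["t"])
f=lambda x,y:(200+(x+.5)/2.9-.5,90+(y+.5)/2.9-.5)
print("knobtri top+wrist",tri([ray(d,322,211),ray(t,307.9,180)]))
for z in(.225,.235,.24): print(plane(d,322,210,z))
print("pivot",plane(d,359,190,.15),"pintop",plane(d,444,164,.185),"pintri",tri([ray(d,444,164),ray(t,*f(413,234))]),"col",plane(d,139,204,.201))
K=d["camera_matrix"]
for p in [(.587,.088,.24),(.587,.088,.216),(.587,.088,.13),(.621,-.0246,.185),(.621,-.0246,.135)]:
    q=d["R"]@np.array(p)+d["t"]; print(p,(K@(q/q[2]))[:2])
```

```text
[0.66634443 0.08707643 0.43440222]
knobtri top+wrist [0.58847679 0.08628368 0.20885561]
[0.5950494  0.08512972 0.225     ]
[0.59845409 0.08522269 0.235     ]
[0.60015644 0.08526917 0.24      ]
pivot [0.59193697 0.04499419 0.15      ] pintop [ 0.62555607 -0.02682447  0.185     ] pintri [ 0.62329195 -0.02621661  0.18281135] col [0.59280266 0.24928937 0.201     ]
(0.587, 0.088, 0.24) [318.3867994  226.44563359]
(0.587, 0.088, 0.216) [318.48586706 215.61910098]
(0.587, 0.088, 0.13) [318.72191715 189.82254988]
(0.621, -0.0246, 0.185) [441.70780156 168.740243  ]
(0.621, -0.0246, 0.135) [422.17467596 160.50052501]
```

In the tool's units: 0.072 m is 0.096, 0.07 m is 0.0933.

>>> {"op": "play_rows", "data": {"motion": [[[0.002,0.002,0.0133,0,0,0],[0.002,0.002,0.028,0,0,0],[0.002,0.002,0.0427,0,0,0],[0.002,0.002,0.0573,0,0,0],[0.002,0.002,0.072,0,0,0],[0.002,0.002,0.0853,0,0,0],[0.002,0.002,0.0933,0,0,0],[0.002,0.002,0.096,0,0,0]]]}}

```text
time_s: 4.38
position: [0.5877, 0.0864, 0.2162]
tcp_rot: [[1.0, 0.0, -0.002], [0.0, -1.0, 0.0], [-0.002, -0.0, -1.0]]
force: [-0.4, -0.5, 3.0]
opening: 0.01
grasp_force: 1.6
```

Run:
```python
from h import *
s=bot.read_state(); print(s["position"],s["force"],s["time_s"])
d=imaging.capture("wrist"); cv2.imwrite("pics/w2.png",d["frame"][100:350,180:500,::-1].repeat(2,0).repeat(2,1))
```

```text
[0.58767412 0.08636214 0.2161813 ] [-0.4438574  -0.52144572  2.99741283] 4.3833
```

View pics/w2.png

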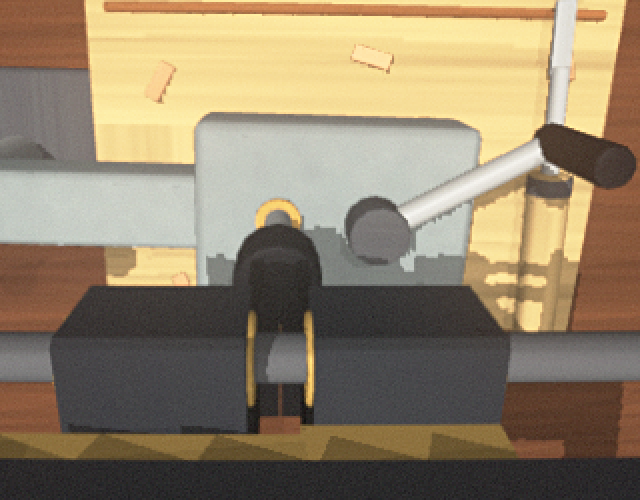

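The fingers rest centred on the knob (crop (277,265)) at about 3 N, and the foot is at about 32 mm. I'll creep down from here.

>>> {"op": "play_rows", "data": {"motion": [[[0,0,0.002,0,0,0],[0,0,0.004,0,0,0],[0,0,0.0053,0,0,0],[0,0,0.006,0,0,0]]]}}

```text
time_s: 4.77
position: [0.5883, 0.0864, 0.2133]
tcp_rot: [[1.0, 0.0, 0.0], [0.0, -1.0, 0.0], [0.0, -0.0, -1.0]]
force: [-1.2, -0.1, 3.8]
opening: 0.002
grasp_force: 1.6
```

In the tool's units: 0.0008 m is 0.0011, 0.0004 m is 0.0005.

>>> {"op": "play_rows", "data": {"motion": [[[0,0,0.0005,0,0,0],[0,0,0.0011,0,0,0],[0,0,0.0011,0,0,0]]]}}

```text
time_s: 5.02
position: [0.5882, 0.0864, 0.2124]
tcp_rot: [[1.0, 0.0, 0.0], [0.0, -1.0, 0.0], [0.0, -0.0, -1.0]]
force: [-1.1, -0.2, 3.8]
opening: 0.003
grasp_force: 1.5
```

In the tool's units: 0.0008 m is 0.0011, 0.0004 m is 0.0005.

>>> {"op": "play_rows", "data": {"motion": [[[0,0,0.0005,0,0,0],[0,0,0.0011,0,0,0],[0,0,0.0011,0,0,0]]]}}

```text
time_s: 5.27
position: [0.5883, 0.0864, 0.2114]
tcp_rot: [[1.0, 0.0, 0.0], [0.0, -1.0, 0.0], [0.0, -0.0, -1.0]]
force: [-1.0, 0.4, 3.4]
opening: 0.003
grasp_force: 1.4
```

In the tool's units: 0.0008 m is 0.0011, 0.0004 m is 0.0005.

>>> {"op": "play_rows", "data": {"motion": [[[0,0,0.0005,0,0,0],[0,0,0.0011,0,0,0],[0,0,0.0011,0,0,0]]]}}

```text
time_s: 5.52
position: [0.5882, 0.0864, 0.2105]
tcp_rot: [[1.0, 0.0, -0.0], [0.0, -1.0, 0.0], [-0.0, -0.0, -1.0]]
force: [-1.5, 1.0, 2.8]
opening: 0.004
grasp_force: 1.3
```

In the tool's units: 0.0008 m is 0.0011, 0.0004 m is 0.0005.

>>> {"op": "play_rows", "data": {"motion": [[[0,0,0.0005,0,0,0],[0,0,0.0011,0,0,0],[0,0,0.0011,0,0,0]]]}}

```text
time_s: 5.77
position: [0.5883, 0.0864, 0.2098]
tcp_rot: [[1.0, 0.0, 0.0], [0.0, -1.0, 0.0], [0.0, -0.0, -1.0]]
force: [-0.9, 0.3, 2.6]
opening: 0.003
grasp_force: 1.3
```

In the tool's units: 0.0008 m is 0.0011, 0.0004 m is 0.0005.

>>> {"op": "play_rows", "data": {"motion": [[[0,0,0.0005,0,0,0],[0,0,0.0011,0,0,0],[0,0,0.0011,0,0,0]]]}}

```text
time_s: 6.02
position: [0.5883, 0.0864, 0.209]
tcp_rot: [[1.0, 0.0, 0.0], [0.0, -1.0, 0.0], [0.0, -0.0, -1.0]]
force: [-0.9, 0.2, 2.3]
opening: 0.003
grasp_force: 1.3
```

In the tool's units: 0.0008 m is 0.0011, 0.0004 m is 0.0005.

>>> {"op": "play_rows", "data": {"motion": [[[0,0,0.0005,0,0,0],[0,0,0.0011,0,0,0],[0,0,0.0011,0,0,0]]]}}

```text
time_s: 6.27
position: [0.5883, 0.0863, 0.2082]
tcp_rot: [[1.0, -0.0, 0.0], [-0.0, -1.0, 0.0], [0.0, -0.0, -1.0]]
force: [-1.3, 0.6, 1.9]
opening: 0.005
grasp_force: 1.3
```

>>> {"op": "play_rows", "data": {"motion": [[[0,0,0.0005,0,0,0],[0,0,0.0011,0,0,0],[0,0,0.0011,0,0,0]]]}}

```text
time_s: 6.52
position: [0.5883, 0.0863, 0.2074]
tcp_rot: [[1.0, 0.0, 0.0], [0.0, -1.0, 0.0], [0.0, -0.0, -1.0]]
force: [-1.0, 0.7, 1.9]
opening: 0.006
grasp_force: 1.3
```

In the tool's units: 0.0008 m is 0.0011, 0.0004 m is 0.0005.

>>> {"op": "play_rows", "data": {"motion": [[[0,0,0.0005,0,0,0],[0,0,0.0011,0,0,0],[0,0,0.0011,0,0,0]]]}}

```text
time_s: 6.77
position: [0.5882, 0.0864, 0.2066]
tcp_rot: [[1.0, 0.0, 0.0], [0.0, -1.0, 0.0], [0.0, -0.0, -1.0]]
force: [-1.7, 1.4, 2.1]
opening: 0.005
grasp_force: 1.3
```

In the tool's units: 0.0008 m is 0.0011, 0.0004 m is 0.0005.

>>> {"op": "play_rows", "data": {"motion": [[[0,0,0.0005,0,0,0],[0,0,0.0011,0,0,0],[0,0,0.0011,0,0,0]]]}}

```text
time_s: 7.02
position: [0.5883, 0.0864, 0.2058]
tcp_rot: [[1.0, 0.0, 0.0], [0.0, -1.0, 0.0], [0.0, -0.0, -1.0]]
force: [-0.8, 0.9, 1.7]
opening: 0.003
grasp_force: 1.3
```

In the tool's units: 0.0008 m is 0.0011, 0.0004 m is 0.0005.

>>> {"op": "play_rows", "data": {"motion": [[[0,0,0.0005,0,0,0],[0,0,0.0011,0,0,0],[0,0,0.0011,0,0,0]]]}}

```text
time_s: 7.27
position: [0.5883, 0.0864, 0.205]
tcp_rot: [[1.0, 0.0, 0.0], [0.0, -1.0, 0.0], [0.0, -0.0, -1.0]]
force: [-0.7, 1.3, 2.7]
opening: 0.006
grasp_force: 1.3
```

In the tool's units: 0.0008 m is 0.0011, 0.0004 m is 0.0005.

>>> {"op": "play_rows", "data": {"motion": [[[0,0,0.0005,0,0,0],[0,0,0.0011,0,0,0],[0,0,0.0011,0,0,0]]]}}

```text
time_s: 7.52
position: [0.5883, 0.0864, 0.2046]
tcp_rot: [[1.0, 0.0, 0.0], [0.0, -1.0, 0.0], [0.0, -0.0, -1.0]]
force: [-1.9, 2.0, 5.8]
opening: 0.005
grasp_force: 2.6
```

Force is rising and travel has dropped, so this is probably floor contact. One small confirming step.

In the tool's units: 0.0005 m is 0.0007.

>>> {"op": "play_rows", "data": {"motion": [[[0,0,0.0007,0,0,0],[0,0,0.0007,0,0,0],[0,0,0.0007,0,0,0]]]}}

```text
time_s: 7.77
position: [0.5883, 0.0863, 0.2046]
tcp_rot: [[1.0, 0.0, 0.001], [0.0, -1.0, -0.0], [0.001, 0.0, -1.0]]
force: [-1.9, 0.8, 7.1]
opening: 0.007
grasp_force: 3.7
```

In the tool's units: 0.0005 m is 0.0007.

>>> {"op": "play_rows", "data": {"motion": [[[0,0,0.0007,0,0,0],[0,0,0.0007,0,0,0],[0,0,0.0007,0,0,0]]]}}

```text
time_s: 8.02
position: [0.5883, 0.0864, 0.2046]
tcp_rot: [[1.0, 0.0, 0.001], [0.0, -1.0, -0.0], [0.001, 0.0, -1.0]]
force: [-3.3, 0.9, 9.8]
opening: 0.003
grasp_force: 4.8
```

In the tool's units: 0.113 m is 0.1507, 0.074 m is 0.0987.

>>> {"op": "play_rows", "data": {"motion": [[[0,0,-0.0067,0,0,0],[0,0,-0.0333,0,0,0],[0,0,-0.0667,0,0,0],[0.024,0.0373,-0.08,0,0,0],[0.0493,0.076,-0.08,0,0,0],[0.0747,0.1147,-0.08,0,0,0],[0.0987,0.1507,-0.08,0,0,0],[0.0987,0.1507,-0.08,0,0,0]]]}}

```text
time_s: 8.68
position: [0.6659, -0.0331, 0.2628]
tcp_rot: [[1.0, -0.005, 0.004], [-0.005, -1.0, -0.004], [0.004, 0.004, -1.0]]
force: [-0.0, -0.1, 0.3]
opening: 0.007
grasp_force: 0.0
```

Run:
```python
from h import *
s=bot.read_state(); print(s["position"],s["force"],s["time_s"])
d=imaging.capture("wrist"); cv2.imwrite("pics/w3.png",d["frame"][:,:,::-1])
```

```text
[ 0.66592819 -0.03308222  0.26277122] [-0.03532902 -0.08773069  0.33031093] 8.6833
```

View pics/w3.png

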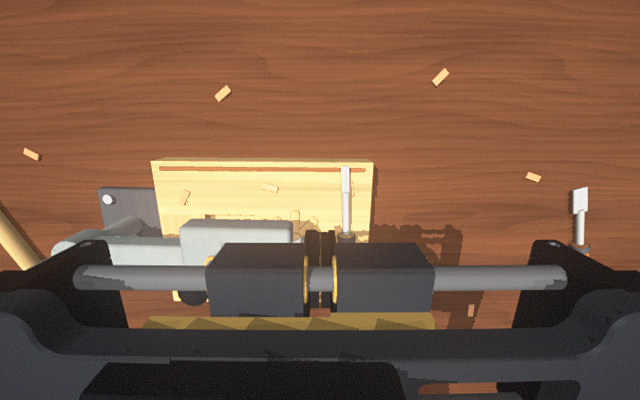

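The pin is hidden behind the gripper at about (320,290); the rest of the scene is unchanged. I'll descend on the far (+x) side of the pin.

>>> {"op": "play_rows", "data": {"motion": [[[0,0,0.0107,0,0,0],[0,0,0.0293,0,0,0],[0,0,0.0507,0,0,0],[0,0,0.072,0,0,0],[0,0,0.0933,0,0,0],[0,0,0.1093,0,0,0],[0,0,0.1187,0,0,0],[0,0,0.1187,0,0,0]]]}}

```text
time_s: 9.4
position: [0.6605, -0.0256, 0.172]
tcp_rot: [[1.0, 0.001, -0.005], [0.001, -1.0, 0.001], [-0.005, -0.001, -1.0]]
force: [-0.2, 0.3, -0.3]
opening: 0.003
grasp_force: 0.0
```

Run:
```python
from h import *
s=bot.read_state(); print(s["position"],s["force"],s["time_s"])
a=imaging.capture("top")["frame"][130:250,240:400,::-1]; b=imaging.capture("side")["frame"][150:270,260:400,::-1]
a=cv2.resize(a,(640,480),interpolation=cv2.INTER_CUBIC)
cv2.imwrite("pics/t4.png",a)
```

```text
[ 0.66053243 -0.02555796  0.1719812 ] [-0.23024264  0.31447074 -0.328151  ] 9.4
```

View pics/t4.png

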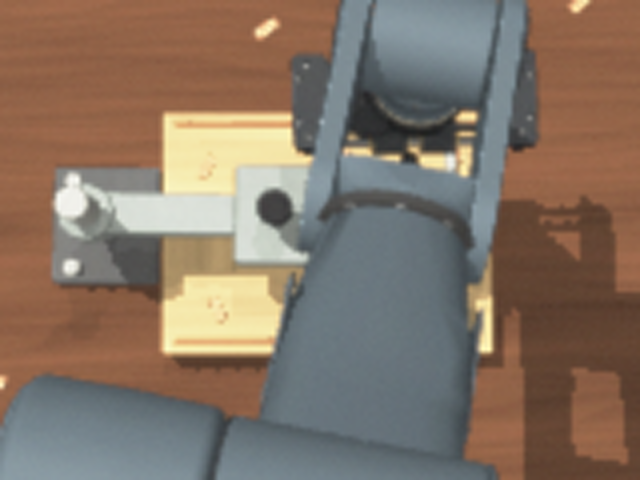

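The top view shows the knob at (273,207) clear and the gripper beyond the pin (dark dot at (410,158)). Pushing the lever along its arc now.

In the tool's units: -0.036 m is -0.048, 0.007 m is 0.0093.

>>> {"op": "play_rows", "data": {"motion": [[[-0.0067,0,0,0,0,0],[-0.0133,0.0013,0,0,0,0],[-0.02,0.0027,0,0,0,0],[-0.0267,0.004,0,0,0,0],[-0.032,0.0053,0,0,0,0],[-0.0373,0.0067,0,0,0,0],[-0.0427,0.008,0,0,0,0],[-0.048,0.0093,0,0,0,0]]]}}

```text
time_s: 10.17
position: [0.6291, -0.0357, 0.1756]
tcp_rot: [[1.0, -0.0, 0.008], [-0.0, -1.0, -0.003], [0.008, 0.003, -1.0]]
force: [5.3, -4.2, -0.7]
opening: 0.006
grasp_force: 2.6
```

In the tool's units: -0.024 m is -0.032, -0.006 m is -0.008.

>>> {"op": "play_rows", "data": {"motion": [[[-0.004,0,0,0,0,0],[-0.008,0,0,0,0,0],[-0.012,0,0,0,0,0],[-0.016,0,0,0,0,0],[-0.02,0,0,0,0,0],[-0.024,0.0013,0,0,0,0],[-0.028,0.0013,0,0,0,0],[-0.032,0.0013,0,0,0,0]]]}}

```text
time_s: 10.83
position: [0.6078, -0.0363, 0.1764]
tcp_rot: [[1.0, -0.001, 0.015], [-0.001, -1.0, -0.003], [0.015, 0.003, -1.0]]
force: [10.5, -0.5, -1.5]
opening: 0.005
grasp_force: 4.3
```

In the tool's units: -0.024 m is -0.032, -0.021 m is -0.028.

>>> {"op": "play_rows", "data": {"motion": [[[-0.004,0,0,0,0,0],[-0.008,0,0,0,0,0],[-0.012,0,0,0,0,0],[-0.016,-0.0013,0,0,0,0],[-0.02,-0.0013,0,0,0,0],[-0.024,-0.0027,0,0,0,0],[-0.028,-0.004,0,0,0,0],[-0.032,-0.0053,0,0,0,0]]]}}

```text
time_s: 11.5
position: [0.5868, -0.0339, 0.1772]
tcp_rot: [[1.0, -0.001, 0.021], [-0.001, -1.0, -0.006], [0.021, 0.006, -1.0]]
force: [13.0, -5.4, -2.0]
opening: 0.006
grasp_force: 6.0
```

In the tool's units: -0.02 m is -0.0267, -0.008 m is -0.0107.

>>> {"op": "play_rows", "data": {"motion": [[[-0.004,-0.0013,0,0,0,0],[-0.008,-0.0027,0,0,0,0],[-0.012,-0.004,0,0,0,0],[-0.016,-0.0053,0,0,0,0],[-0.0187,-0.0067,0,0,0,0],[-0.0213,-0.008,0,0,0,0],[-0.024,-0.0093,0,0,0,0],[-0.0267,-0.0107,0,0,0,0]]]}}

```text
time_s: 12.17
position: [0.5683, -0.027, 0.1777]
tcp_rot: [[1.0, -0.001, 0.025], [-0.0, -1.0, -0.008], [0.025, 0.008, -1.0]]
force: [12.5, -5.6, -1.9]
opening: 0.007
grasp_force: 6.0
```

In the tool's units: -0.007 m is -0.0093, -0.001 m is -0.0013.

>>> {"op": "play_rows", "data": {"motion": [[[-0.0027,-0.0013,0,0,0,0],[-0.0053,-0.0027,0,0,0,0],[-0.008,-0.004,0,0,0,0],[-0.0093,-0.0053,0,0,0,0],[-0.0093,-0.0053,0,0,0,0]]]}}

```text
time_s: 12.58
position: [0.562, -0.0232, 0.1779]
tcp_rot: [[1.0, -0.0, 0.026], [-0.0, -1.0, -0.009], [0.026, 0.009, -1.0]]
force: [15.4, -7.2, -1.0]
opening: 0.007
grasp_force: 7.6
```

In the tool's units: -0.003 m is -0.004, -0.002 m is -0.0027.

>>> {"op": "play_rows", "data": {"motion": [[[-0.0013,-0.0007,0,0,0,0],[-0.0027,-0.0013,0,0,0,0],[-0.004,-0.002,0,0,0,0],[-0.004,-0.002,0,0,0,0]]]}}

```text
time_s: 12.92
position: [0.5618, -0.0231, 0.1781]
tcp_rot: [[0.999, -0.0, 0.032], [0.0, -1.0, -0.011], [0.032, 0.011, -0.999]]
force: [20.0, -10.1, -6.2]
opening: 0.007
grasp_force: 9.9
```

In the tool's units: -0.002 m is -0.0027, -0.001 m is -0.0013.

>>> {"op": "play_rows", "data": {"motion": [[[-0.0013,-0.0007,0,0,0,0],[-0.0027,-0.0013,0,0,0,0],[-0.0027,-0.0013,0,0,0,0]]]}}

```text
time_s: 13.17
position: [0.5617, -0.0228, 0.1783]
tcp_rot: [[0.999, -0.0, 0.037], [0.0, -1.0, -0.013], [0.037, 0.013, -0.999]]
force: [23.0, -11.7, -10.0]
opening: 0.008
grasp_force: 11.4
```

The lever is at its end stop. Backing off, then up.

In the tool's units: -0.1 m is -0.1333, -0.06 m is -0.08.

>>> {"op": "play_rows", "data": {"motion": [[[0.008,0.0013,0,0,0,0],[0.0187,0.004,0,0,0,0],[0.0347,0.0053,0,0,0,0],[0.0507,0.0053,0,0,0,0],[0.064,0.0053,-0.0067,0,0,0],[0.0693,0.0053,-0.04,0,0,0],[0.0693,0.0053,-0.08,0,0,0],[0.0693,0.0053,-0.1333,0,0,0]]]}}

```text
time_s: 13.83
position: [0.5956, -0.0197, 0.2724]
tcp_rot: [[1.0, -0.0, -0.009], [-0.0, -1.0, 0.002], [-0.009, -0.002, -1.0]]
force: [0.3, -0.1, 0.1]
opening: 0.007
grasp_force: 0.0
```

In the tool's units: 0.22 m is 0.2933, 0.2 m is 0.2667.

>>> {"op": "play_rows", "data": {"motion": [[[-0.0133,0.04,-0.0267,0,0,0],[-0.0267,0.0867,-0.0533,0,0,0],[-0.04,0.1333,-0.0667,0,0,0],[-0.0533,0.18,-0.0667,0,0,0],[-0.0667,0.2267,-0.0667,0,0,0],[-0.08,0.2667,-0.0667,0,0,0],[-0.0933,0.2933,-0.0667,0,0,0],[-0.0933,0.2933,-0.0667,0,0,0]]]}}

```text
time_s: 14.5
position: [0.5257, -0.2439, 0.324]
tcp_rot: [[1.0, -0.005, -0.002], [-0.005, -1.0, -0.001], [-0.002, 0.001, -1.0]]
force: [0.3, 0.8, 0.8]
opening: 0.005
grasp_force: 0.0
```

Run:
```python
from h import *
s=bot.read_state(); print(s["position"],s["force"],s["time_s"])
t=imaging.capture("top"); cv2.imwrite("pics/t5.png",cv2.resize(t["frame"][90:290,200:440,::-1],None,fx=2.9,fy=2.9,interpolation=cv2.INTER_CUBIC))
```

```text
[ 0.52565852 -0.2438505   0.32398077] [0.3187951  0.80324931 0.82511345] 14.5
```

View pics/t5.png

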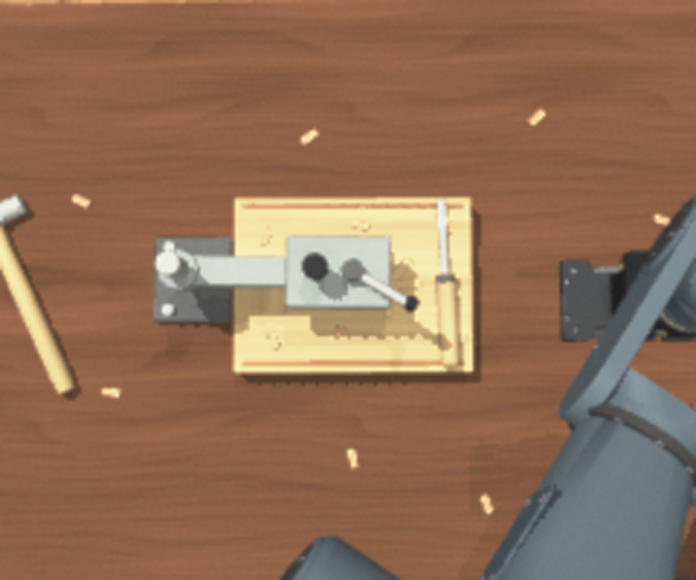

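The lever now points home, with the pin at (411,303). The gouge and hammer haven't moved, and the arm is well clear.

```bash
python3 -c "
from rig import bot
print(bot.hand_in())"
```

```text
the job is handed in; nothing more can be done
None
```

I lowered the rod until I felt the pocket floor (about 10 N peak on the knob), swung the lever to its end stop, backed the arm clear and handed the job in at about 14.5 s; the gouge on the panel and the hammer look unmoved, the wide gouge was outside my final picture, and I did not re-check the foot's contact after locking.

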